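# Roll the router fence up to the marker line

## Robot

A 6-joint arm with a two-finger parallel gripper is mounted at the origin on the work surface. World frame = base frame: x ahead of the robot, y to its left, z up, the work surface at z = 0. Lengths are in m, angles in rad, forces in N, time in s.
With the tool pointing down it reaches from about 0.3 to 0.825 m from the base axis. Payload 5.4 kg.
Tool frame: the origin (TCP) lies midway between the tips of the shut fingers; the grasp point (between the pads) lies 19 mm behind it; z points along the fingers, x is the direction in which the jaws open and shut, and the axes are right-handed (so a half turn about z gives the same grasp; the last joint's range is limited). The gripper opens to 92 mm and grips with 3 to 60 N. Pads are 20 mm wide; open, the fingers measure 128 mm over their backs; the gripper's body (75 mm by 189 mm) begins 69 mm behind the grasp point.
Start: joints at [1.13, 0.158, 1.597, -0, 1.386, -0.21], TCP at [0.132, 0.56, 0.18] pointing down, gripper open.
Joint ranges: [-2.91, 2.91], [-0.94, 2.29], [0.18, 2.7], [-1.29, 4.43], [0.17, 2.64], [-3, 3]. Speed limits (rad/s): [2.57, 2.57, 3.14, 3.14, 3.14, 3.14].

## Interface

Orientations are given as a unit quaternion [w, x, y, z].
In Python, from bench import arm, eyes, close_job gives the robot as it stands. The module is installed in compiled form; this text tells all that it offers.
- The arm moves only by the shell command python3 -m creep 'ROWS' [FORCE]. ROWS is JSON, a list of rows, each an object of numbers: "x", "y", "z": the shift along the tool's x, y, z in m; "yaw": the turn about the tool's z in degrees; "grip": the opening, from 0 (shut) to 1 (fully open). In form: [{"x": .., "y": .., "z": .., "yaw": .., "grip": ..}, ...]. A call has exactly 10 rows; each row is the pose to reach, as a shift and turn from the pose commanded when the call began, along the tool's axes at that moment; what a row does not reach only later rows make up. A row lasts 1/8 s, in which the tool goes at most 62.5 mm and 10.7 degrees, less where a joint would pass 70% of its speed; a pose out of reach is approached as far as the arm can. A call with a gripper value outside its range is refused whole. The fingers move at their own pace and stop on an object; FORCE is the grip in N (left out, the last holds). Time passes only in rows, so rows that repeat a pose let the fingers close, or fill a call up. It gives the time, the measured TCP pose, the force and the opening at its end, in the units of the state.
- arm.read_state(): the state, without advancing time (a new reading comes with each control period).
- eyes.capture(name): name is "side" or "top"; returns a dict with "image" (384x512x3 uint8, red, green, blue), "fov_y" (degrees; the focal length in pixels is half the picture's height over the tangent of half this angle, whatever the lens; pixels are square), "cx", "cy" (the principal point, pixels), "camera_from_world" (4x4, takes a point from world to camera coordinates). Camera axes: x right, y up, looking along -z (the intrinsics and any distortion apply to the point x, -y, -z); pixel columns grow to the right and rows downward; lengths in m; the calibration is good to about 2 mm. A picture is of the moment at which its call begins. There is no depth.
- close_job(): hands the job in, once; it reports no verdict.
The state is a dict: "time": time; "joints": joint angles; "qvel": joint speeds; "joint_torque": joint torques, N m; "tool_pos": TCP position; "orientation": TCP orientation; "wrist_force": force on the tool from outside, world axes, zero at the start; "wrist_torque": the same for the moment, N m; "finger_gap": finger opening in m.
Only numpy, scipy, OpenCV 4.12 (cv2) and the standard library are available. Lean on these libraries where they do the work, as an engineer would, in place of code of your own. Each camera call takes 0.05 s, during which the arm holds its last target.

## Task

The fence of the bench router table stands too far back. With a fingertip on top of the knurled adjuster wheel behind it, roll the fence forward, a stroke at a time, until the gap has closed and the front of its wooden faces sits on the marker line drawn across the strip of masking tape. Turn only the wheel and do it gently: do not push the fence itself, do not pick up anything, leave the offcut, hinge, chisel and mug where they are.

Things in the scene. Friction and masses are not known exactly. Their poses are not given: they have to be found in the camera images.
- router_top: router table top: fixed grey laminated slab on the bench, 360 (its x) x 500 (its y) x 25 mm; origin at the centre of its underside, z up. A steel cutter 17 mm across stands 26 mm up at x +35, y 0 in a flush aluminium plate. Two toothed steel racks, tops 18 mm above the slab, run along x at y +/-188 mm behind the fence.
- fence: router fence, 430 mm long along its y: two light wooden faces, tops 61 mm above the slab, 60 mm opening between. Origin in the plane of the faces' front, mid-length, on the slab's top; x forward out of the faces (the slab's x), z up. Behind: aluminium foot, black dust hood at y 0, black star knobs 32 mm high at x -45, y +/-150 mm, slack already. Slides only along x, rack and pinion.
- wheel: knurled steel adjuster wheel, 54 mm diameter, 24 mm wide, on a shaft behind the fence, open from above; its axis is the fence's y. Origin at its centre: x -85, y -100, z +29 mm in the fence's frame. Pinions on its shaft (pitch radius 12 mm) roll on the racks, so it travels with the fence: 1 rad of wheel moves fence and wheel 12 mm, the wheel's top 39 mm, the same way.
- wheel_top (a point): topmost point of the wheel's rim, 56 mm above the slab; it travels with the fence but does not turn. Dragging the rim here to the slab's +x brings the fence forward, to -x takes it back. A fingertip pressing down with 6 to 12 N drags it without slipping; it takes about 2.5 N of drag and stays where it is left. Nothing as high stands within 50 mm of this point.
- carriage (a joint): how far the fence (and the wheel with it) has moved forward along the slab's +x from its rearmost position, in m; 0 at the start, 0.055 at its stop.
- marker_line (a point): middle of the marker line, which is 3 mm thick and 36 mm long along the slab's y, drawn across a strip of cream masking tape (90 x 38 mm) stuck on the slab in front of the left (+y) wooden face and running on beneath it. The fence is to be moved until this point lies at x = 0 in the fence's frame.
- offcut: bystander: dark wood offcut 30 x 130 x 18 mm lying on the front part of the slab; origin at the centre of its underside.
- hinge: bystander: small brass L-shaped hinge leaf, 60 mm long, 4 mm thick, lying on the front part of the slab; origin under the middle of its long leg.
- chisel: bystander: chisel with wooden handle, 270 mm long, lying on the bench to the right of the slab; origin near the ferrule, on the bench.
- mug: bystander: white mug, 80 mm across, 92 mm high, standing on the bench to the left of the slab; origin at the centre of its foot.

How it is judged:
By the outcome, as a careful person would: the job done as asked, in the order asked, and still so for the second after the job is handed in, with the robot touching nothing.
It also fails if it takes over 58 s, if anything falls off the work surface, if the arm or the gripper's body presses on something with over 40 N, if the wrist force passes 120 N, or if a joint passes its speed limit or range.

## Working session

There is one attempt and no reset: what is moved stays moved. The work goes in short steps, Python scripts to look and compute and a shell command to move; the robot and the scene stay as the last step left them, time stands still between calls to the robot, and variables do not carry over. Pictures are saved under pics/ and viewed, and the job is handed in when it is done.

```bash
mkdir -p pics
python3 - <<'E'
from bench import arm, eyes
import cv2,json,numpy as np
s=arm.read_state()
for k,v in s.items(): print(k,np.round(v,4))
for n in("side","top"):
    c=eyes.capture(n)
    print(n,{k:(np.round(v,4).tolist() if k!="image" else 0) for k,v in c.items()})
    cv2.imwrite(f"pics/{n}0.png",c["image"][:,:,::-1])
    np.savez(f"{n}0.npz",**c)
E
```

```text
time 0.0
joints [ 1.1299  0.1591  1.5982 -0.      1.3862 -0.2101]
qvel [-0.0005  0.0006 -0.0011  0.0016 -0.0011  0.0004]
joint_torque [-3.00000e-04 -3.85557e+01 -3.22112e+01  7.02000e-02  3.77000e-02
 -1.00000e-04]
tool_pos [0.1313 0.5591 0.1793]
orientation [ 4.000e-04  7.838e-01  6.210e-01 -8.000e-04]
wrist_force [-0.5678  0.1278  0.3208]
wrist_torque [-0.0281 -0.0019 -0.0095]
finger_gap 0.092
side {'image': 0, 'fov_y': 56.9842, 'cx': 250.3899, 'cy': 194.4432, 'camera_from_world': [[0.9892, -0.1461, 0.0131, -0.6175], [0.0721, 0.5621, 0.8239, -0.1019], [-0.1277, -0.8141, 0.5666, -1.1726], [0.0, 0.0, 0.0, 1.0]]}
top {'image': 0, 'fov_y': 53.0915, 'cx': 257.1301, 'cy': 194.7935, 'camera_from_world': [[0.0044, -1.0, -0.0018, 0.0187], [0.9964, 0.0042, 0.0852, -0.6242], [-0.0852, -0.0022, 0.9964, -1.1788], [0.0, 0.0, 0.0, 1.0]]}
```

View pics/top0.png

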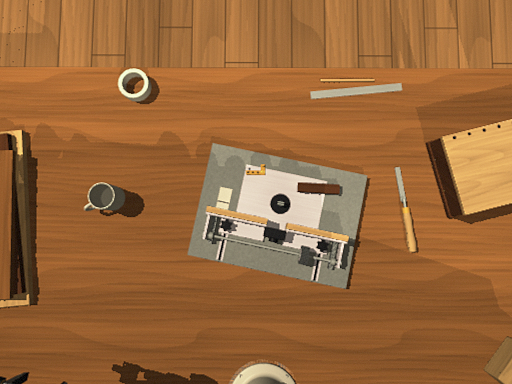

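View pics/side0.png

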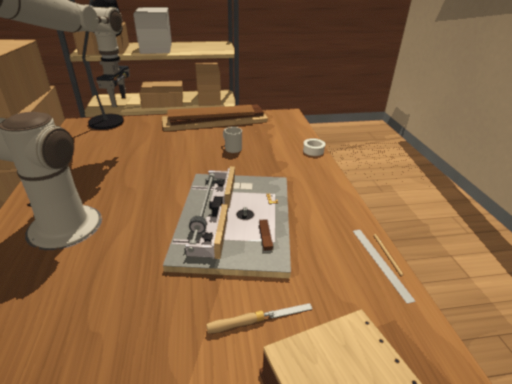

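Run:
```python
import cv2
a=cv2.imread("pics/top0.png")[135:295,180:380]; cv2.imwrite("pics/top0c.png",cv2.resize(a,None,fx=4,fy=3.75 and 4,interpolation=cv2.INTER_CUBIC)[:600])
cv2.imwrite("pics/top0c.png",cv2.resize(a[:150],None,fx=4,fy=4,interpolation=cv2.INTER_CUBIC))
a=cv2.imread("pics/side0.png")[160:280,160:310]; cv2.imwrite("pics/side0c.png",cv2.resize(a,None,fx=5,fy=5,interpolation=cv2.INTER_CUBIC))
```

```text
(no output)
```

View pics/top0c.png

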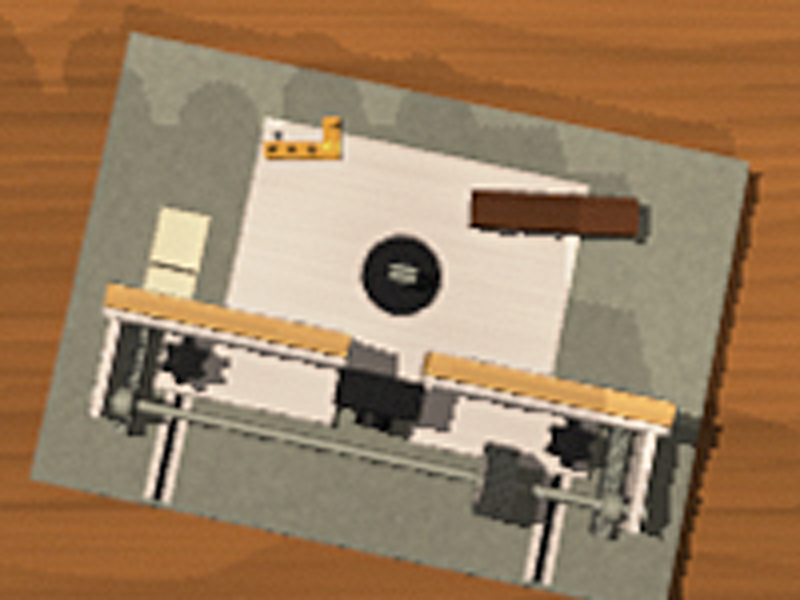

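View pics/side0c.png

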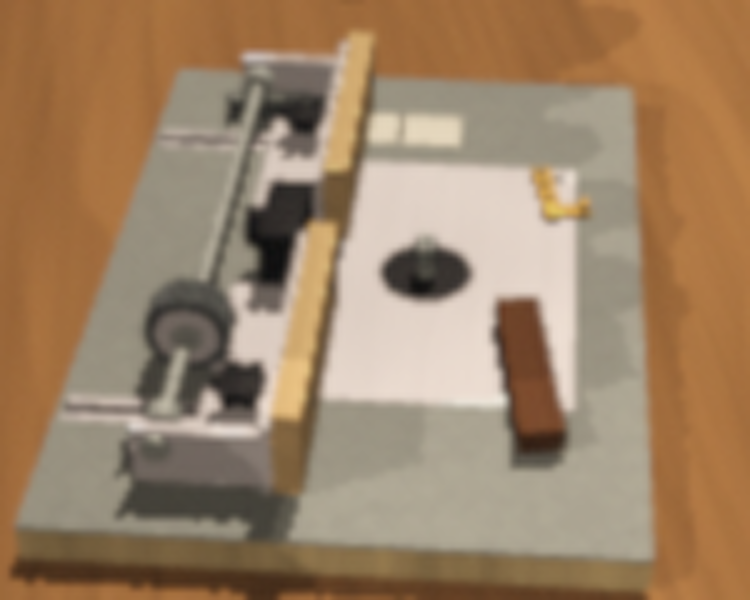

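```bash
cat > fit.py <<'E'
import numpy as np
from scipy.optimize import least_squares
from scipy.spatial.transform import Rotation as R
C={n:dict(np.load(f"{n}0.npz")) for n in("side","top")}
def proj(n,P,d=np.zeros(6),k=0):
    c=C[n];T=c["camera_from_world"];f=192/np.tan(np.radians(c["fov_y"])/2)
    p=P@T[:3,:3].T+T[:3,3]; p=R.from_rotvec(d[:3]).apply(p)+d[3:]
    x=p[:,0]/-p[:,2];y=-p[:,1]/-p[:,2];r2=x*x+y*y;g=1+k*r2
    return np.c_[c["cx"]+f*x*g,c["cy"]+f*y*g]
def S(P,q): # slab (top-plane frame) to world
    c,s=np.cos(q[2]),np.sin(q[2]);P=np.atleast_2d(P)
    return np.c_[q[0]+c*P[:,0]-s*P[:,1],q[1]+s*P[:,0]+c*P[:,1],P[:,2]+.025]
E
cat > fit0.py <<'E'
from fit import *
t=lambda u,v:((u+.5)/4-.5+180,(v+.5)/4-.5+135)
s=lambda u,v:((u+.5)/5-.5+160,(v+.5)/5-.5+160)
# kind: slab pts, fence pts, marker
slab={'top':[((.18,.25,0),t(131,33)),((.18,-.25,0),t(750,161)),((-.18,.25,0),t(30,480))],
 'side':[((.18,-.25,0),s(653,560)),((-.18,-.25,0),s(18,528)),((-.18,.25,0),s(180,70)),((.18,.25,0),s(633,88))]}
fen={'top':[((0,.215,.061),t(108,284)),((0,.03,.061),t(350,334)),((0,-.03,.061),t(430,352)),((0,-.215,.061),t(675,402))],
 'side':[((0,-.215,.061),s(304,416)),((0,-.03,.061),s(338,225)),((0,.215,.061),s(375,33))]}
mk={'top':t(174,267),'side':s(401,131)}
whl={'top':[((-.085,-.1,.056),t(513,473))]}
def res(p,full=False):
    q=p[:3];fx=p[3];m=p[4:6];r=[];o=[]
    for i,n in enumerate(('top','side')):
        d=p[8+6*i:14+6*i];k=p[6+i]
        for P,u in slab[n]: r.append(proj(n,S(P,q),d,k)[0]-u)
        for P,u in fen[n]: r.append(proj(n,S(np.add(P,(fx,0,0)),q),d,k)[0]-u)
        r.append(proj(n,S((m[0],m[1],0),q),d,k)[0]-mk[n])
    r=np.array(r)/.5
    if full:return r*.5
    return np.r_[r.ravel(),p[6:8]/.1,p[8:11]/.002,p[11:14]/.002,p[14:17]/.002,p[17:20]/.002]
p0=np.zeros(20);p0[:3]=[.6,0,-.2];p0[3]=-.05;p0[4:6]=[0,.15]
o=least_squares(res,p0,loss='soft_l1')
p=o.x;print(np.round(p,4));print(np.round(res(p,True),2))
sd=np.sqrt(np.diag(np.linalg.inv(o.jac.T@o.jac)));print('sd',np.round(sd[:6],4))
print('yaw',np.degrees(p[2]),'gap',p[4]-p[3],'wheel_top',S((p[3]-.085,-.1,.056),p[:3]))
print('wheel px',proj('top',S((p[3]-.085,-.1,.056),p[:3]),p[8:14],p[6])-whl['top'][0][1])
np.save('p.npy',p)
E
python3 fit0.py
```

```text
[ 5.633e-01 -4.270e-02 -2.034e-01 -2.000e-02  4.100e-03  1.755e-01
 -4.500e-03 -3.550e-02 -2.000e-04 -3.000e-04 -0.000e+00 -0.000e+00
 -2.000e-04 -3.000e-04 -5.000e-04 -3.000e-04  2.000e-04  2.000e-04
 -6.000e-04 -4.000e-04]
[[-0.29 -0.11]
 [-0.34  0.04]
 [-0.11 -0.03]
 [-0.02 -0.25]
 [ 0.32  0.09]
 [ 0.14 -0.22]
 [ 0.23  0.22]
 [ 0.01  0.21]
 [ 0.49 -0.05]
 [-0.16 -0.3 ]
 [-0.07  0.03]
 [-0.15  0.1 ]
 [-0.37  0.48]
 [ 0.15 -0.31]
 [-0.1   0.08]
 [ 0.26 -0.08]]
sd [0.0023 0.0026 0.0025 0.001  0.0016 0.0016]
yaw -11.65466597724554 gap 0.0241029284660092 wheel_top [[ 0.4402678  -0.11946214  0.081     ]]
wheel px [[-3.27563563  2.65791872]]
```

```bash
cat > rel.py <<'E'
from fit import *
from bench import arm
import sys
p=np.load('p.npy')
def rel(c=0.,a=-.008,h=.03,v=1):
    s=arm.read_state();w=s["orientation"];r=R.from_quat([w[1],w[2],w[3],w[0]])
    t=S((p[3]+c-.085+a,-.1,.056),p[:3])[0]+[0,0,h]
    ty=r.apply([0,1,0]);print('t',round(s['time'],2),'tcp',np.round(s['tool_pos'],4),'F',np.round(s['wrist_force'],2),'gap',s['finger_gap'])
    print('tool shift',np.round(r.inv().apply(t-s['tool_pos']),4),'yaw',round(-(np.degrees(p[2]-np.arctan2(ty[1],ty[0]))),2))
    d=np.array([np.cos(p[2]),np.sin(p[2]),0]);w0=S((p[3]-.085,-.1,.056),p[:3])[0]
    print('slab-rel tcp from initial wheel_top: x',round((s['tool_pos']-w0)@d,4),'y',round((s['tool_pos']-w0)@[-d[1],d[0],0],4),'z',round(s['tool_pos'][2]-.081,4),'Fx',round(s['wrist_force']@d,2))
if __name__=='__main__': rel(*map(float,sys.argv[1:]))
E
python3 rel.py
```

```text
t 0.1 tcp [0.1313 0.5592 0.1794] F [ 0.27  0.36 -1.19] gap 0.09200697914328444
tool shift [-0.5901  0.448   0.0693] yaw -1.57
slab-rel tcp from initial wheel_top: x -0.4397 y 0.6022 z 0.0984 Fx 0.19
```

```bash
python3 -m creep '[{"x":-0.02,"y":0.015,"z":0,"yaw":0,"grip":0},{"x":-0.065,"y":0.049,"z":0,"yaw":0,"grip":0},{"x":-0.11,"y":0.084,"z":0,"yaw":-1.57,"grip":0},{"x":-0.155,"y":0.118,"z":0,"yaw":-1.57,"grip":0},{"x":-0.2,"y":0.152,"z":0,"yaw":-1.57,"grip":0},{"x":-0.245,"y":0.186,"z":0,"yaw":-1.57,"grip":0},{"x":-0.29,"y":0.22,"z":0,"yaw":-1.57,"grip":0},{"x":-0.335,"y":0.254,"z":0,"yaw":-1.57,"grip":0},{"x":-0.38,"y":0.288,"z":0,"yaw":-1.57,"grip":0},{"x":-0.42,"y":0.32,"z":0,"yaw":-1.57,"grip":0}]' 10; python3 rel.py
```

```text
time: 1.35
tool_pos: [0.3473, 0.0758, 0.1802]
orientation: [0.0, 0.775, 0.631, 0.0]
wrist_force: [1.1, -0.1, -0.2]
finger_gap: 0.0004
t 1.35 tcp [0.3473 0.0758 0.1802] F [ 1.05 -0.12 -0.2 ] gap 0.00038759139170397965
tool shift [-0.1724  0.1226  0.0692] yaw -0.05
slab-rel tcp from initial wheel_top: x -0.1305 y 0.1725 z 0.0992 Fx 1.06
```

```bash
python3 -m creep '[{"x":-0.04,"y":0.028,"z":0,"yaw":0,"grip":0},{"x":-0.085,"y":0.06,"z":0,"yaw":0,"grip":0},{"x":-0.13,"y":0.092,"z":0.01,"yaw":0,"grip":0},{"x":-0.165,"y":0.117,"z":0.03,"yaw":0,"grip":0},{"x":-0.172,"y":0.123,"z":0.05,"yaw":0,"grip":0},{"x":-0.172,"y":0.123,"z":0.069,"yaw":0,"grip":0},{"x":-0.172,"y":0.123,"z":0.069,"yaw":0,"grip":0},{"x":-0.172,"y":0.123,"z":0.069,"yaw":0,"grip":0},{"x":-0.172,"y":0.123,"z":0.069,"yaw":0,"grip":0},{"x":-0.172,"y":0.123,"z":0.069,"yaw":0,"grip":0}]'; python3 rel.py
cat > look.py <<'E'
import sys,cv2
import numpy as np
from bench import eyes
k=sys.argv[1]
b=[]
for n,(r,c) in {'top':((180,300),(190,350)),'side':((150,270),(155,315))}.items():
    i=eyes.capture(n)["image"][:,:,::-1]
    cv2.imwrite(f"pics/{n}{k}.png",cv2.resize(i[r[0]:r[1],c[0]:c[1]],None,fx=5,fy=5,interpolation=cv2.INTER_CUBIC))
E
python3 look.py 1
```

```text
time: 2.6
tool_pos: [0.4332, -0.1158, 0.112]
orientation: [0.001, 0.775, 0.632, 0.0]
wrist_force: [-0.3, -0.2, -0.1]
finger_gap: 0.001
t 2.6 tcp [ 0.4332 -0.1158  0.112 ] F [-0.3  -0.22 -0.13] gap 0.0009629083651961002
tool shift [-0.0022 -0.0003  0.001 ] yaw 0.02
slab-rel tcp from initial wheel_top: x -0.0077 y 0.0022 z 0.031 Fx -0.25
```

View pics/side1.png

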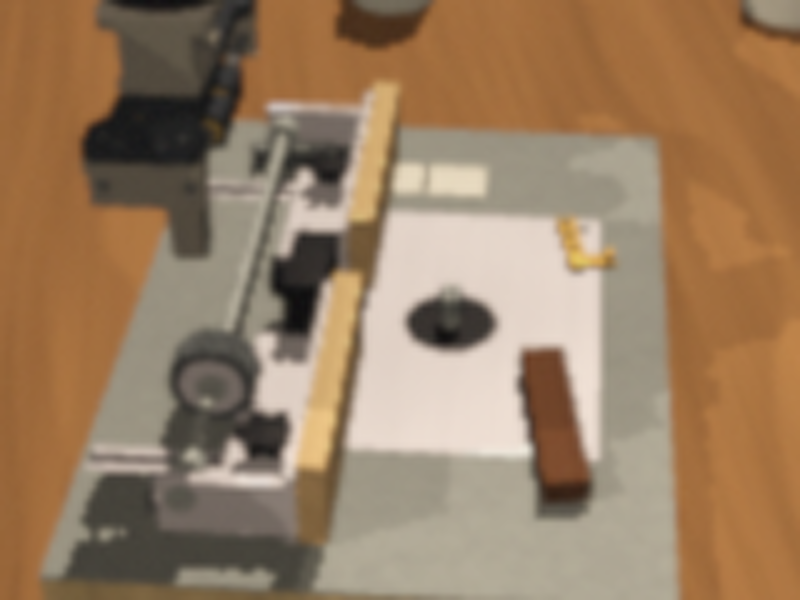

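View pics/top1.png

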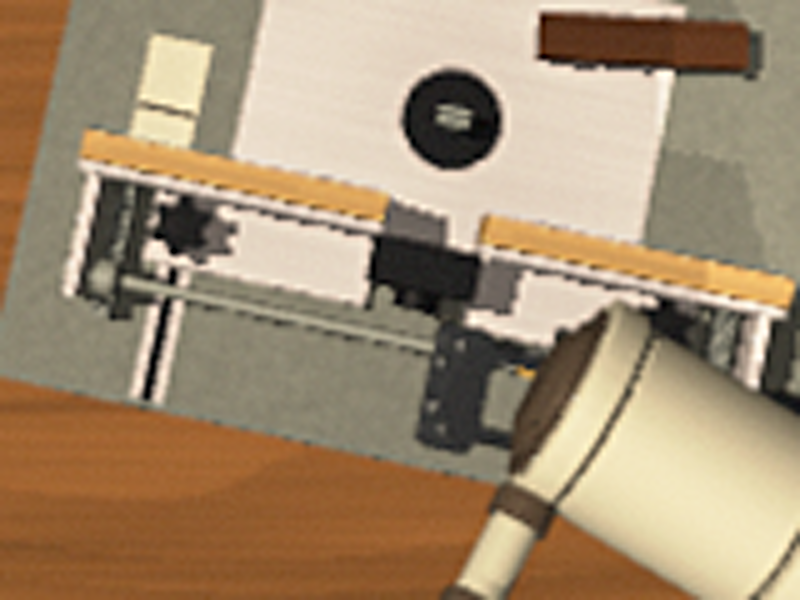

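Run:
```python
from fit import *
p=np.load('p.npy')
f=lambda n,P:(((proj(n,np.array([P]),p[14:20] if n=='side' else p[8:14],p[7] if n=='side' else p[6])[0]-((155,150)if n=='side' else (190,180)))+.5)*5-.5).round(1)
W=S((p[3]-.085,-.1,.056),p[:3])[0]
print(f('side',(.4332,-.1158,.112)),f('side',W),f('top',(.4332,-.1158,.112)),f('top',W))
print(f('side',S((p[3]-.085,-.112,.029),p[:3])[0]),f('side',S((p[3],-.215,0),p[:3])[0]))
```

```text
[198.2 297.8] [213.8 340.9] [575.2 395.9] [575.  379.7]
[213.4 387.3] [331.  547.1]
```

Run:
```python
import cv2
from bench import eyes
i=eyes.capture("side")["image"][:,:,::-1][165:245,165:225]
i=cv2.resize(i,None,fx=7,fy=7,interpolation=cv2.INTER_NEAREST)
cv2.imwrite("pics/side2.png",cv2.convertScaleAbs(i,alpha=1.6,beta=-60))
```

```text
(no output)
```

View pics/side2.png

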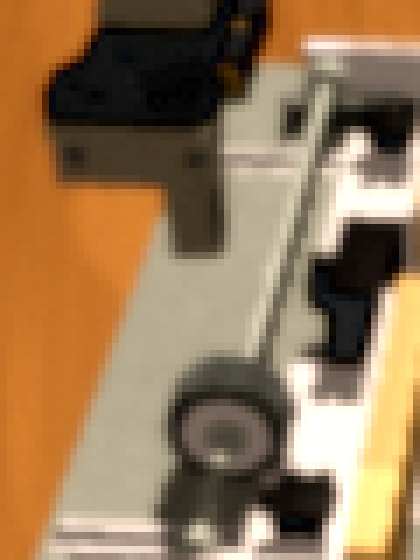

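Run:
```python
from fit import *
import cv2
p=np.load('p.npy')
f=lambda n,P:proj(n,np.array([P]),p[14:20] if n=='side' else p[8:14],p[7] if n=='side' else p[6])[0].round(1)
def g(n,T,r,c,k,src,fx):
    i=cv2.imread(src) if src else __import__('bench').eyes.capture(n)["image"][:,:,::-1]
    i=cv2.resize(i[r[0]:r[1],c[0]:c[1]],None,fx=fx,fy=fx,interpolation=cv2.INTER_NEAREST)
    for P in T:
        u=(f(n,P)-(c[0],r[0])+.5)*fx
        cv2.drawMarker(i,tuple(int(v) for v in u),(0,0,255),0,12,1); print(P,f(n,P))
    cv2.imwrite(k,i)
s=np.array([.1313,.5592,.1794]);x=np.array([.2288,.9735,0]);Z=np.array([0,0,1])
g('side',[s+.046*x,s-.046*x,s+.088*Z,s+.088*Z+.09*x,s+.088*Z-.09*x],(0,140),(60,160),'pics/chk_a.png','pics/side0.png',5)
n=np.array([.4332,-.1158,.112]);x=np.array([.2,.98,0])
g('side',[n,n+.088*Z,n+.088*Z+.094*x,n+.088*Z-.094*x],(120,245),(140,240),'pics/chk_b.png',None,4.5)
g('top',[n,n+.088*Z,n+.088*Z+.094*x,n+.088*Z-.094*x],(180,300),(190,350),'pics/chk_c.png',None,4.5)
```

```text
[0.1418248 0.603981  0.1794   ] [125.4 106.9]
[0.1207752 0.514419  0.1794   ] [117.3 114.6]
[0.1313 0.5592 0.2674] [117.6  90.9]
[0.151892 0.646815 0.2674  ] [125.6  84.4]
[0.110708 0.471585 0.2674  ] [108.9  98.1]
[ 0.4332 -0.1158  0.112 ] [194.2 209.2]
[ 0.4332 -0.1158  0.2   ] [191.9 184.8]
[ 0.452   -0.02368  0.2    ] [197.7 168.4]
[ 0.4144  -0.20792  0.2    ] [185.2 203.9]
[ 0.4332 -0.1158  0.112 ] [304.6 258.8]
[ 0.4332 -0.1158  0.2   ] [308.7 261.5]
[ 0.452   -0.02368  0.2    ] [273.9 254.1]
[ 0.4144  -0.20792  0.2    ] [343.6 268.8]
```

View pics/chk_a.png

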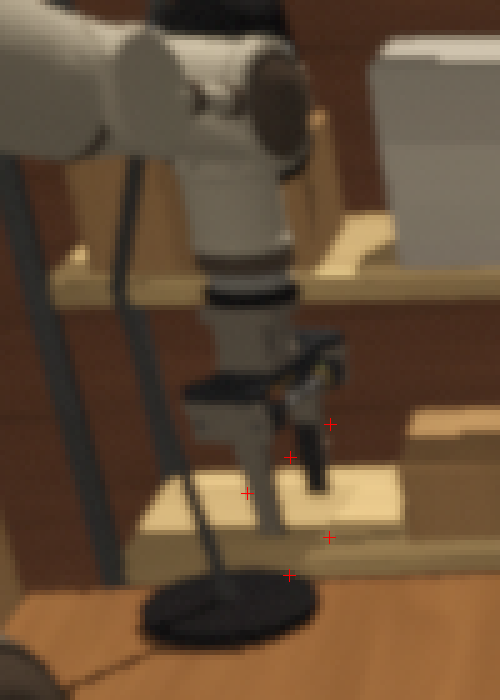

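View pics/chk_b.png

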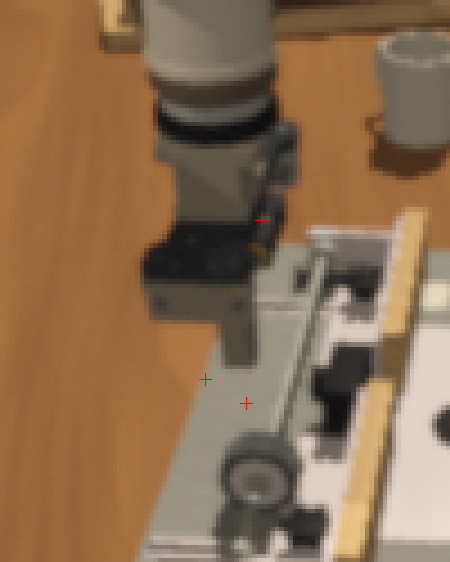

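View pics/chk_c.png

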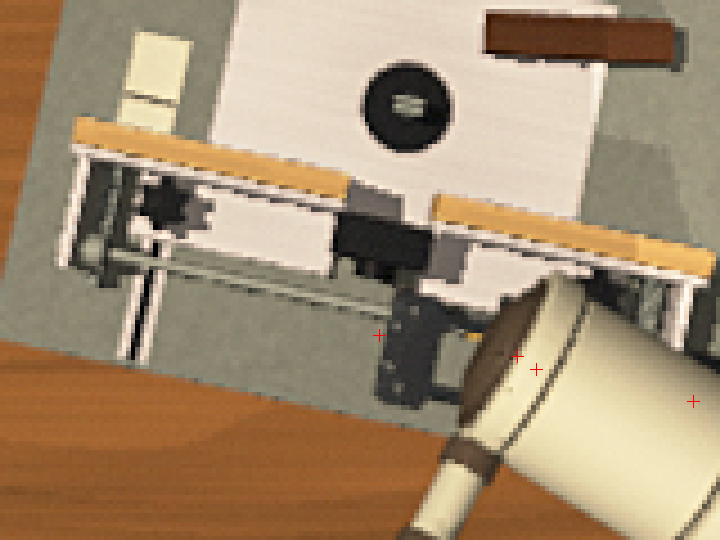

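Run:
```python
from fit import *
import cv2
p=np.load('p.npy')
for n in('side','top'):
    i=cv2.imread(f'pics/{n}0.png')
    a=np.linspace(0,6.28,60)
    for z,rr in((0,.09),(.0,.1),(0,.0)):
      for u in proj(n,np.c_[rr*np.cos(a),rr*np.sin(a),0*a+z],p[14:20] if n=='side' else p[8:14],p[7] if n=='side' else p[6]):
        cv2.circle(i,tuple(int(round(v)) for v in u),0,(0,0,255),1)
    q=p[:3]
    for P in [(x,y,z) for x in(-.18,.18) for y in (-.25,.25) for z in(0,-.025)]:
        u=proj(n,S(P,q),p[14:20] if n=='side' else p[8:14],p[7] if n=='side' else p[6])[0]
        cv2.circle(i,tuple(int(round(v)) for v in u),0,(255,0,0),1)
    i=i[90:290,0:310] if n=='side' else i[130:384,180:380]
    cv2.imwrite(f'pics/base_{n}.png',cv2.resize(i,None,fx=2.5,fy=2.5,interpolation=cv2.INTER_NEAREST)[:600])
```

```text
(no output)
```

View pics/base_side.png

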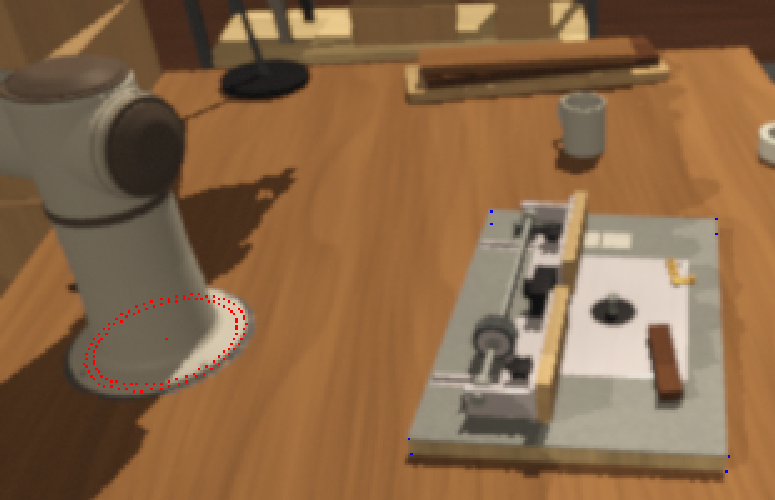

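View pics/base_top.png

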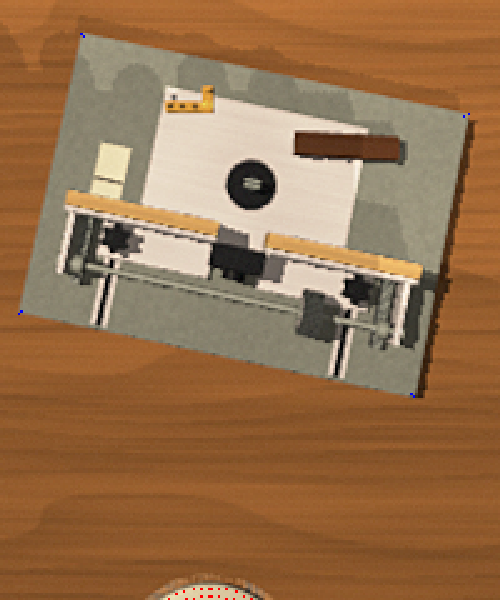

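```bash
python3 -m creep '[{"x":-0.001,"y":0,"z":0.008,"yaw":0,"grip":0},{"x":-0.002,"y":0,"z":0.016,"yaw":0,"grip":0},{"x":-0.002,"y":0,"z":0.02,"yaw":0,"grip":0},{"x":-0.002,"y":0,"z":0.022,"yaw":0,"grip":0},{"x":-0.002,"y":0,"z":0.024,"yaw":0,"grip":0},{"x":-0.002,"y":0,"z":0.025,"yaw":0,"grip":0},{"x":-0.002,"y":0,"z":0.026,"yaw":0,"grip":0},{"x":-0.002,"y":0,"z":0.027,"yaw":0,"grip":0},{"x":-0.002,"y":0,"z":0.027,"yaw":0,"grip":0},{"x":-0.002,"y":0,"z":0.027,"yaw":0,"grip":0}]'; python3 rel.py; python3 look.py 3
```

```text
time: 4.1
tool_pos: [0.4323, -0.1176, 0.0844]
orientation: [0.0, 0.775, 0.632, 0.0]
wrist_force: [-0.5, 0.7, -0.2]
finger_gap: 0.0003
t 4.1 tcp [ 0.4323 -0.1176  0.0844] F [-0.54  0.72 -0.18] gap 0.0002692506693277246
tool shift [-0.0002  0.0001 -0.0266] yaw -0.0
slab-rel tcp from initial wheel_top: x -0.0081 y 0.0002 z 0.0034 Fx -0.68
```

View pics/side3.png

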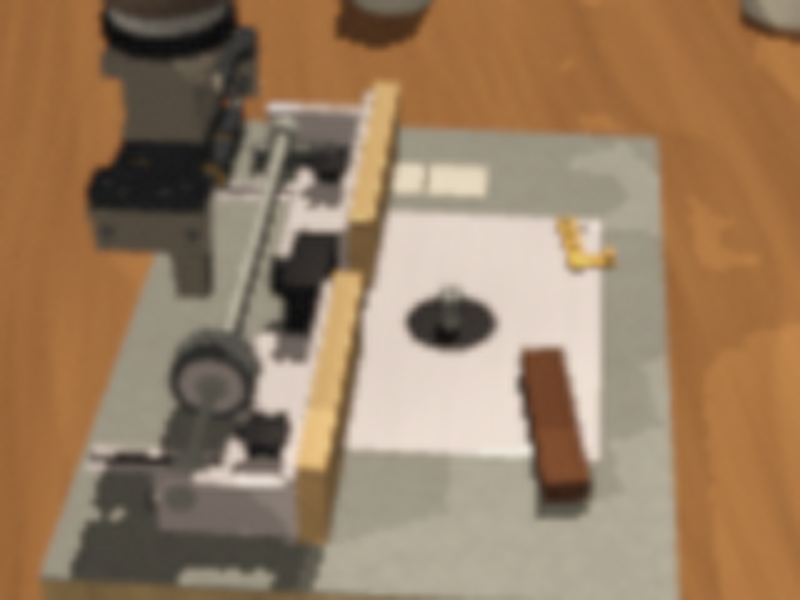

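```bash
python3 -m creep '[{"x":0,"y":0,"z":0.001,"yaw":0,"grip":0},{"x":0,"y":0,"z":0.0015,"yaw":0,"grip":0},{"x":0,"y":0,"z":0.002,"yaw":0,"grip":0},{"x":0,"y":0,"z":0.0025,"yaw":0,"grip":0},{"x":0,"y":0,"z":0.003,"yaw":0,"grip":0},{"x":0,"y":0,"z":0.0035,"yaw":0,"grip":0},{"x":0,"y":0,"z":0.004,"yaw":0,"grip":0},{"x":0,"y":0,"z":0.0045,"yaw":0,"grip":0},{"x":0,"y":0,"z":0.005,"yaw":0,"grip":0},{"x":0,"y":0,"z":0.005,"yaw":0,"grip":0}]'; python3 rel.py
```

```text
time: 5.45
tool_pos: [0.4323, -0.1176, 0.0793]
orientation: [-0.0, 0.775, 0.632, -0.0]
wrist_force: [0.6, -0.3, 0.7]
finger_gap: 0.0004
t 5.45 tcp [ 0.4323 -0.1176  0.0793] F [ 0.58 -0.33  0.68] gap 0.00036071840550211344
tool shift [-0.0002  0.0002 -0.0317] yaw 0.0
slab-rel tcp from initial wheel_top: x -0.0082 y 0.0002 z -0.0017 Fx 0.64
```

```bash
python3 -m creep '[{"x":0,"y":0,"z":0.0005,"yaw":0,"grip":0},{"x":0,"y":0,"z":0.001,"yaw":0,"grip":0},{"x":0,"y":0,"z":0.0015,"yaw":0,"grip":0},{"x":0,"y":0,"z":0.002,"yaw":0,"grip":0},{"x":0,"y":0,"z":0.0025,"yaw":0,"grip":0},{"x":0,"y":0,"z":0.003,"yaw":0,"grip":0},{"x":0,"y":0,"z":0.0035,"yaw":0,"grip":0},{"x":0,"y":0,"z":0.004,"yaw":0,"grip":0},{"x":0,"y":0,"z":0.004,"yaw":0,"grip":0},{"x":0,"y":0,"z":0.004,"yaw":0,"grip":0}]'; python3 rel.py; python3 look.py 4
```

```text
time: 6.7
tool_pos: [0.4323, -0.1176, 0.0753]
orientation: [0.0, 0.775, 0.632, -0.0]
wrist_force: [-0.4, -0.7, -0.3]
finger_gap: 0.0008
t 6.7 tcp [ 0.4323 -0.1176  0.0753] F [-0.41 -0.68 -0.33] gap 0.0008255575966651244
tool shift [-0.0002  0.0002 -0.0357] yaw 0.0
slab-rel tcp from initial wheel_top: x -0.0082 y 0.0002 z -0.0057 Fx -0.27
```

View pics/side4.png

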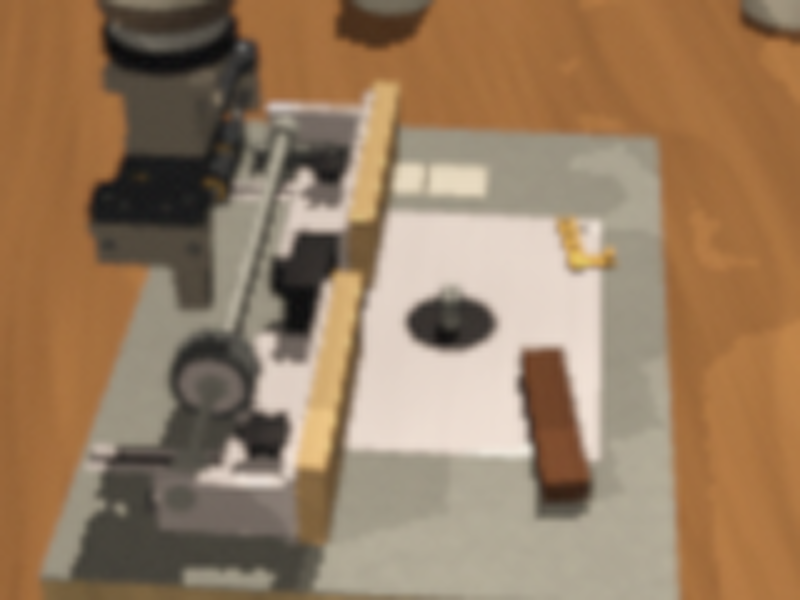

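View pics/top4.png

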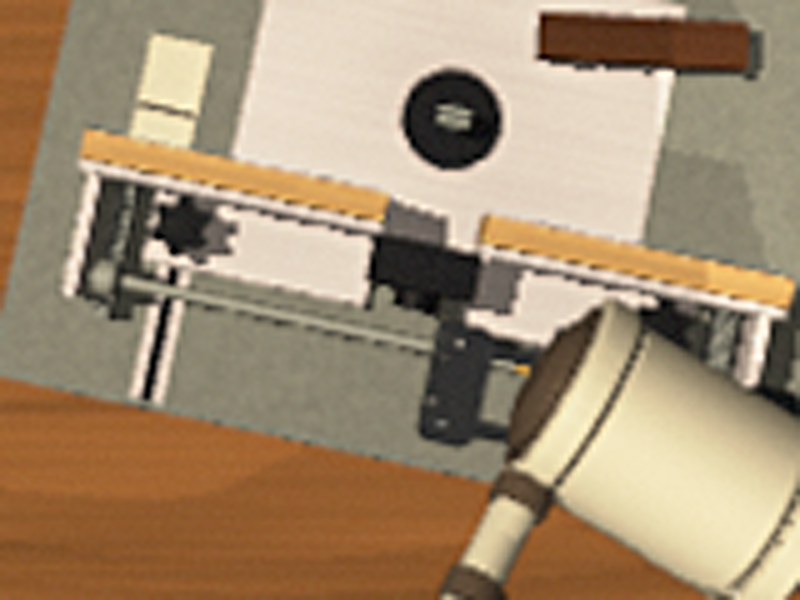

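```bash
python3 -m creep '[{"x":0,"y":0,"z":0.002,"yaw":0,"grip":0},{"x":0,"y":0,"z":0.004,"yaw":0,"grip":0},{"x":0,"y":0,"z":0.006,"yaw":0,"grip":0},{"x":0,"y":0,"z":0.008,"yaw":0,"grip":0},{"x":0,"y":0,"z":0.010,"yaw":0,"grip":0},{"x":0,"y":0,"z":0.012,"yaw":0,"grip":0},{"x":0,"y":0,"z":0.014,"yaw":0,"grip":0},{"x":0,"y":0,"z":0.015,"yaw":0,"grip":0},{"x":0,"y":0,"z":0.015,"yaw":0,"grip":0},{"x":0,"y":0,"z":0.015,"yaw":0,"grip":0}]'; python3 rel.py; python3 look.py 5
```

```text
time: 8.05
tool_pos: [0.4324, -0.1176, 0.0604]
orientation: [0.0, 0.775, 0.632, 0.0]
wrist_force: [0.4, -0.1, 0.2]
finger_gap: 0.0006
t 8.05 tcp [ 0.4324 -0.1176  0.0604] F [ 0.39 -0.12  0.21] gap 0.000619861330071705
tool shift [-0.0002  0.0001 -0.0506] yaw 0.0
slab-rel tcp from initial wheel_top: x -0.0081 y 0.0002 z -0.0206 Fx 0.41
```

View pics/side5.png

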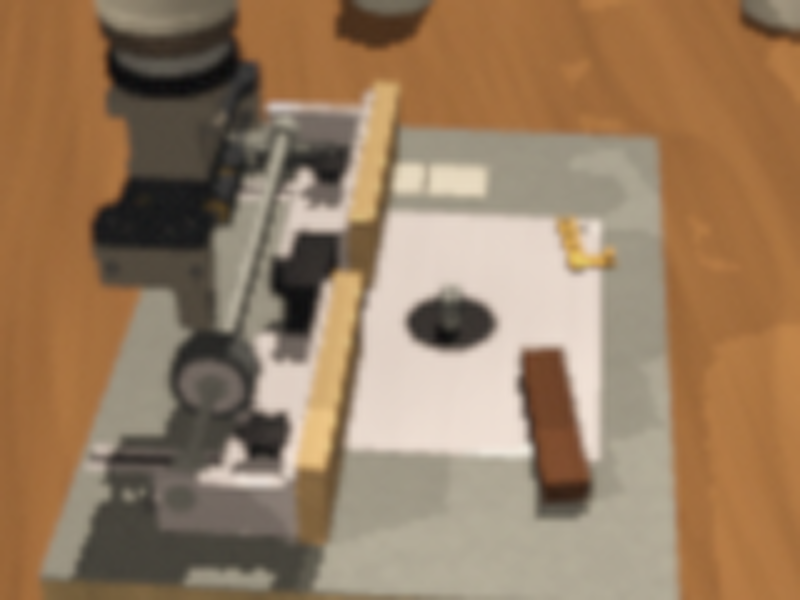

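```bash
python3 -m creep '[{"x":0,"y":0,"z":0.001,"yaw":0,"grip":0},{"x":0,"y":0,"z":0.002,"yaw":0,"grip":0},{"x":0,"y":0,"z":0.003,"yaw":0,"grip":0},{"x":0,"y":0,"z":0.004,"yaw":0,"grip":0},{"x":0,"y":0,"z":0.005,"yaw":0,"grip":0},{"x":0,"y":0,"z":0.006,"yaw":0,"grip":0},{"x":0,"y":0,"z":0.007,"yaw":0,"grip":0},{"x":0,"y":0,"z":0.008,"yaw":0,"grip":0},{"x":0,"y":0,"z":0.008,"yaw":0,"grip":0},{"x":0,"y":0,"z":0.008,"yaw":0,"grip":0}]'; python3 rel.py
python3 - <<'E'
import cv2
from bench import eyes
i=eyes.capture("side")["image"][:,:,::-1][180:245,165:245]
i=cv2.resize(i,None,fx=9,fy=9,interpolation=cv2.INTER_CUBIC)
cv2.imwrite("pics/side6.png",cv2.convertScaleAbs(i,alpha=1.6,beta=-40))
E
```

```text
time: 9.4
tool_pos: [0.4323, -0.1176, 0.0524]
orientation: [0.0, 0.775, 0.632, 0.0]
wrist_force: [0.0, 0.1, 0.0]
finger_gap: 0.0007
t 9.4 tcp [ 0.4323 -0.1176  0.0524] F [0.   0.07 0.03] gap 0.0007359758503329397
tool shift [-0.0002  0.0001 -0.0586] yaw -0.0
slab-rel tcp from initial wheel_top: x -0.0081 y 0.0002 z -0.0286 Fx -0.01
```

View pics/side6.png

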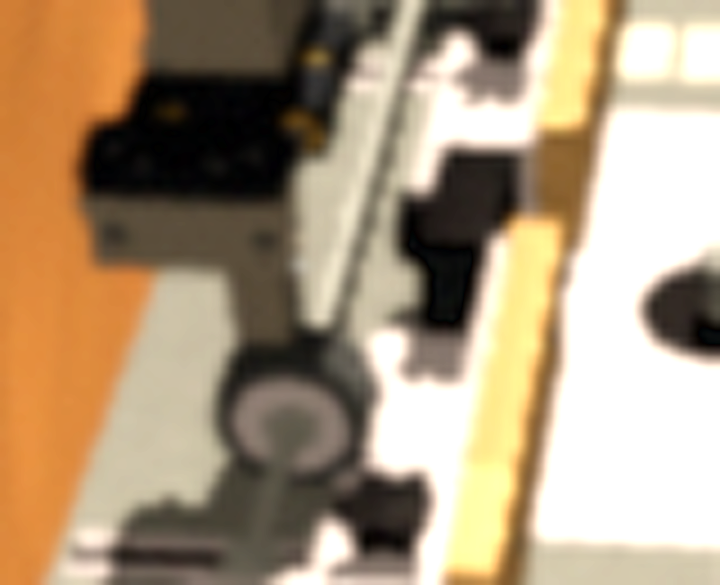

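```bash
python3 -m creep '[{"x":0,"y":0,"z":0.0005,"yaw":0,"grip":0},{"x":0,"y":0,"z":0.001,"yaw":0,"grip":0},{"x":0,"y":0,"z":0.0015,"yaw":0,"grip":0},{"x":0,"y":0,"z":0.002,"yaw":0,"grip":0},{"x":0,"y":0,"z":0.0025,"yaw":0,"grip":0},{"x":0,"y":0,"z":0.003,"yaw":0,"grip":0},{"x":0,"y":0,"z":0.004,"yaw":0,"grip":0},{"x":0,"y":0,"z":0.005,"yaw":0,"grip":0},{"x":0,"y":0,"z":0.005,"yaw":0,"grip":0},{"x":0,"y":0,"z":0.005,"yaw":0,"grip":0}]'; python3 rel.py
python3 - <<'E'
import cv2
from bench import eyes
i=eyes.capture("side")["image"][:,:,::-1][180:245,165:245]
i=cv2.resize(i,None,fx=9,fy=9,interpolation=cv2.INTER_NEAREST)
cv2.imwrite("pics/side7.png",cv2.convertScaleAbs(i,alpha=2,beta=-60))
E
```

```text
time: 10.7
tool_pos: [0.4323, -0.1176, 0.0473]
orientation: [0.0, 0.775, 0.632, -0.0]
wrist_force: [0.1, -0.9, 0.3]
finger_gap: 0.0007
t 10.7 tcp [ 0.4323 -0.1176  0.0473] F [ 0.14 -0.93  0.29] gap 0.0007003710365119335
tool shift [-0.0002  0.0002 -0.0637] yaw 0.0
slab-rel tcp from initial wheel_top: x -0.0082 y 0.0002 z -0.0337 Fx 0.32
```

View pics/side7.png

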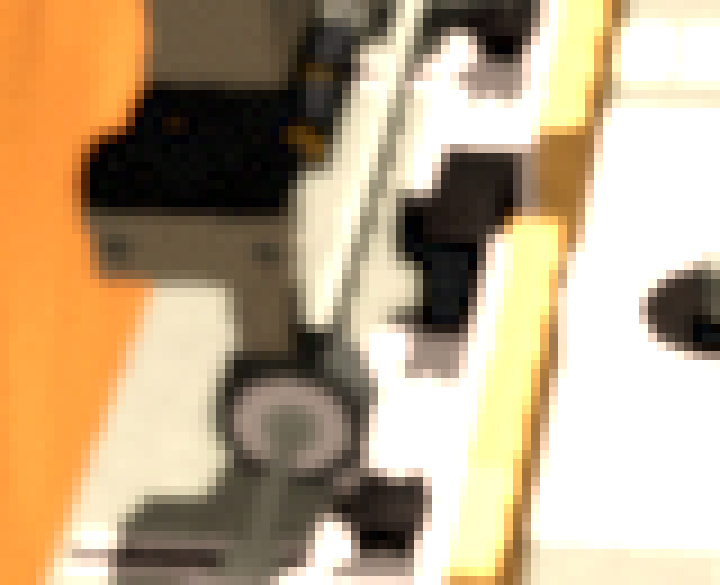

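```bash
python3 -m creep '[{"x":0,"y":0,"z":0.0004,"yaw":0,"grip":0},{"x":0,"y":0,"z":0.0008,"yaw":0,"grip":0},{"x":0,"y":0,"z":0.0012,"yaw":0,"grip":0},{"x":0,"y":0,"z":0.0016,"yaw":0,"grip":0},{"x":0,"y":0,"z":0.002,"yaw":0,"grip":0},{"x":0,"y":0,"z":0.0024,"yaw":0,"grip":0},{"x":0,"y":0,"z":0.0028,"yaw":0,"grip":0},{"x":0,"y":0,"z":0.003,"yaw":0,"grip":0},{"x":0,"y":0,"z":0.003,"yaw":0,"grip":0},{"x":0,"y":0,"z":0.003,"yaw":0,"grip":0}]'; python3 rel.py
```

```text
time: 12.0
tool_pos: [0.4344, -0.1181, 0.0468]
orientation: [0.002, 0.775, 0.632, 0.001]
wrist_force: [-1.4, 3.3, 14.8]
finger_gap: 0.0004
t 12.0 tcp [ 0.4344 -0.1181  0.0468] F [-1.4   3.32 14.81] gap 0.00041756979913884387
tool shift [-0.0001 -0.0017 -0.0642] yaw -0.0
slab-rel tcp from initial wheel_top: x -0.006 y 0.0001 z -0.0342 Fx -2.04
```

```bash
python3 -m creep '[{"x":0,"y":0,"z":-0.0009,"yaw":0,"grip":0},{"x":0,"y":0.002,"z":-0.0009,"yaw":0,"grip":0},{"x":0,"y":0.004,"z":-0.0009,"yaw":0,"grip":0},{"x":0,"y":0.006,"z":-0.0009,"yaw":0,"grip":0},{"x":0,"y":0.008,"z":-0.0009,"yaw":0,"grip":0},{"x":0,"y":0.010,"z":-0.0009,"yaw":0,"grip":0},{"x":0,"y":0.012,"z":-0.0009,"yaw":0,"grip":0},{"x":0,"y":0.012,"z":-0.0009,"yaw":0,"grip":0},{"x":0,"y":0.012,"z":-0.0009,"yaw":0,"grip":0},{"x":0,"y":0.012,"z":-0.0009,"yaw":0,"grip":0}]'; python3 rel.py; python3 look.py 8
```

```text
time: 13.25
tool_pos: [0.4454, -0.1204, 0.0469]
orientation: [0.001, 0.775, 0.632, 0.001]
wrist_force: [-1.7, 1.9, 9.4]
finger_gap: 0.0003
t 13.25 tcp [ 0.4454 -0.1204  0.0469] F [-1.73  1.95  9.45] gap 0.00025969023237736196
tool shift [-0.0001 -0.0131 -0.0642] yaw 0.0
slab-rel tcp from initial wheel_top: x 0.0053 y 0.0001 z -0.0341 Fx -2.09
```

View pics/side8.png

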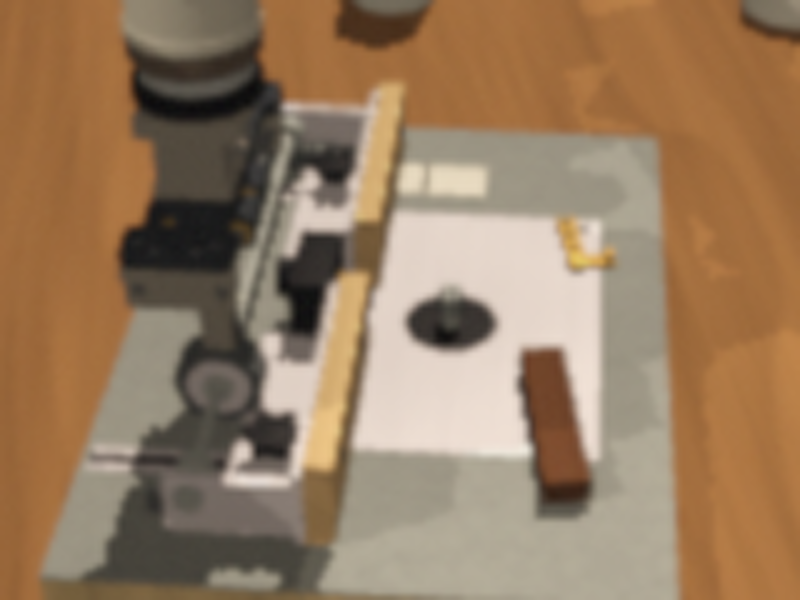

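View pics/top8.png

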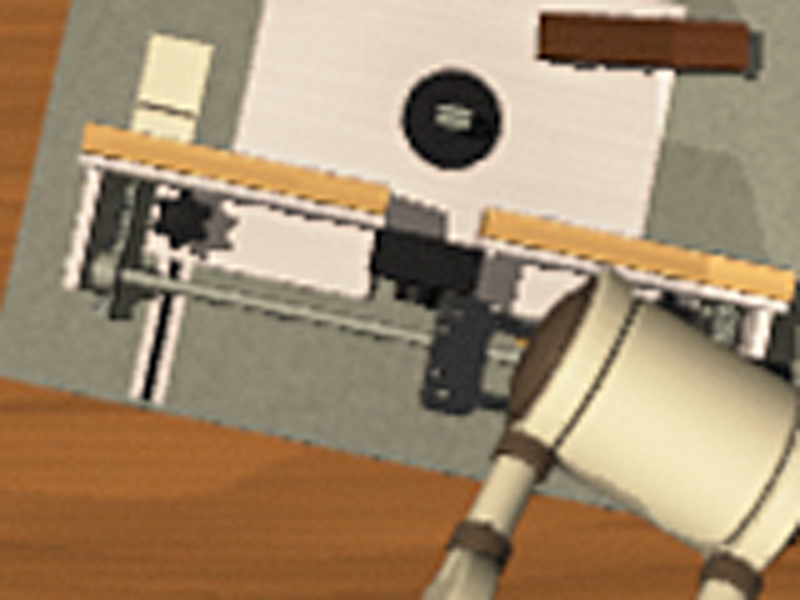

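```bash
python3 -m creep '[{"x":0,"y":0.002,"z":0,"yaw":0,"grip":0},{"x":0,"y":0.004,"z":0,"yaw":0,"grip":0},{"x":0,"y":0.006,"z":0,"yaw":0,"grip":0},{"x":0,"y":0.008,"z":0,"yaw":0,"grip":0},{"x":0,"y":0.010,"z":0,"yaw":0,"grip":0},{"x":0,"y":0.012,"z":0,"yaw":0,"grip":0},{"x":0,"y":0.012,"z":0,"yaw":0,"grip":0},{"x":0,"y":0.012,"z":0,"yaw":0,"grip":0},{"x":0,"y":0.012,"z":0,"yaw":0,"grip":0},{"x":0,"y":0.012,"z":0,"yaw":0,"grip":0}]'; python3 rel.py
```

```text
time: 14.6
tool_pos: [0.4571, -0.1229, 0.0468]
orientation: [0.001, 0.775, 0.632, 0.001]
wrist_force: [-0.9, 1.3, 8.7]
finger_gap: 0.0006
t 14.6 tcp [ 0.4571 -0.1229  0.0468] F [-0.89  1.32  8.7 ] gap 0.000586124711029752
tool shift [-0.0001 -0.025  -0.0643] yaw -0.0
slab-rel tcp from initial wheel_top: x 0.0172 y 0.0001 z -0.0342 Fx -1.14
```

```bash
python3 -m creep '[{"x":0,"y":0,"z":-0.006,"yaw":0,"grip":0},{"x":0,"y":-0.002,"z":-0.012,"yaw":0,"grip":0},{"x":0,"y":-0.010,"z":-0.012,"yaw":0,"grip":0},{"x":0,"y":-0.0185,"z":-0.012,"yaw":0,"grip":0},{"x":0,"y":-0.0185,"z":-0.010,"yaw":0,"grip":0},{"x":0,"y":-0.0185,"z":-0.006,"yaw":0,"grip":0},{"x":0,"y":-0.0185,"z":-0.004,"yaw":0,"grip":0},{"x":0,"y":-0.0185,"z":-0.0025,"yaw":0,"grip":0},{"x":0,"y":-0.0185,"z":-0.001,"yaw":0,"grip":0},{"x":0,"y":-0.0185,"z":0,"yaw":0,"grip":0}]'; python3 rel.py
python3 -m creep '[{"x":0,"y":0.0,"z":0,"yaw":0,"grip":0},{"x":0,"y":0.0025,"z":0,"yaw":0,"grip":0},{"x":0,"y":0.0055,"z":0,"yaw":0,"grip":0},{"x":0,"y":0.0085,"z":0,"yaw":0,"grip":0},{"x":0,"y":0.0115,"z":0,"yaw":0,"grip":0},{"x":0,"y":0.0145,"z":0,"yaw":0,"grip":0},{"x":0,"y":0.0175,"z":0,"yaw":0,"grip":0},{"x":0,"y":0.0205,"z":0,"yaw":0,"grip":0},{"x":0,"y":0.023,"z":0,"yaw":0,"grip":0},{"x":0,"y":0.023,"z":0,"yaw":0,"grip":0}]'; python3 rel.py
```

```text
time: 15.85
tool_pos: [0.4388, -0.119, 0.0468]
orientation: [0.001, 0.775, 0.632, 0.001]
wrist_force: [-3.1, 3.0, 15.0]
finger_gap: 0.0008
t 15.85 tcp [ 0.4388 -0.119   0.0468] F [-3.11  2.96 14.95] gap 0.000772087991602691
tool shift [-0.0002 -0.0064 -0.0643] yaw 0.0
slab-rel tcp from initial wheel_top: x -0.0015 y 0.0002 z -0.0342 Fx -3.64
time: 17.1
tool_pos: [0.4617, -0.1237, 0.0469]
orientation: [0.001, 0.775, 0.632, 0.001]
wrist_force: [-0.9, 1.1, 9.9]
finger_gap: 0.0004
t 17.1 tcp [ 0.4617 -0.1237  0.0469] F [-0.91  1.1   9.93] gap 0.0003811862843765312
tool shift [-0.0001 -0.0297 -0.0642] yaw 0.01
slab-rel tcp from initial wheel_top: x 0.0218 y 0.0001 z -0.0341 Fx -1.12
```

```bash
python3 -m creep '[{"x":0,"y":0,"z":-0.006,"yaw":0,"grip":0},{"x":0,"y":-0.002,"z":-0.012,"yaw":0,"grip":0},{"x":0,"y":-0.010,"z":-0.012,"yaw":0,"grip":0},{"x":0,"y":-0.0155,"z":-0.012,"yaw":0,"grip":0},{"x":0,"y":-0.0155,"z":-0.010,"yaw":0,"grip":0},{"x":0,"y":-0.0155,"z":-0.006,"yaw":0,"grip":0},{"x":0,"y":-0.0155,"z":-0.004,"yaw":0,"grip":0},{"x":0,"y":-0.0155,"z":-0.0025,"yaw":0,"grip":0},{"x":0,"y":-0.0155,"z":-0.0012,"yaw":0,"grip":0},{"x":0,"y":-0.0155,"z":-0.0004,"yaw":0,"grip":0}]'; python3 rel.py
python3 -m creep '[{"x":0,"y":0.0,"z":0,"yaw":0,"grip":0},{"x":0,"y":0.0025,"z":0,"yaw":0,"grip":0},{"x":0,"y":0.005,"z":0,"yaw":0,"grip":0},{"x":0,"y":0.0075,"z":0,"yaw":0,"grip":0},{"x":0,"y":0.010,"z":0,"yaw":0,"grip":0},{"x":0,"y":0.0125,"z":0,"yaw":0,"grip":0},{"x":0,"y":0.015,"z":0,"yaw":0,"grip":0},{"x":0,"y":0.0175,"z":0,"yaw":0,"grip":0},{"x":0,"y":0.020,"z":0,"yaw":0,"grip":0},{"x":0,"y":0.020,"z":0,"yaw":0,"grip":0}]'; python3 rel.py; python3 look.py 9
python3 - <<'E'
import cv2
from bench import eyes
for n,r,c in(("side",(160,245),(205,265)),("top",(180,245),(200,280))):
    i=eyes.capture(n)["image"][:,:,::-1]; cv2.imwrite(f"pics/{n}9z.png",cv2.resize(i[r[0]:r[1],c[0]:c[1]],None,fx=7 if n=='side' else 9,fy=7 if n=='side' else 9,interpolation=cv2.INTER_CUBIC))
E
```

```text
time: 18.35
tool_pos: [0.4457, -0.1204, 0.0468]
orientation: [0.0, 0.775, 0.632, 0.0]
wrist_force: [-2.7, 1.5, 11.0]
finger_gap: 0.0001
t 18.35 tcp [ 0.4457 -0.1204  0.0468] F [-2.66  1.54 10.99] gap 5.7724015795950693e-05
tool shift [-0.0002 -0.0135 -0.0642] yaw 0.01
slab-rel tcp from initial wheel_top: x 0.0055 y 0.0002 z -0.0342 Fx -2.92
time: 19.6
tool_pos: [0.4657, -0.1245, 0.0469]
orientation: [0.001, 0.775, 0.632, 0.0]
wrist_force: [-1.3, 1.9, 7.8]
finger_gap: 0.0006
t 19.6 tcp [ 0.4657 -0.1245  0.0469] F [-1.3   1.89  7.78] gap 0.0005965361364089056
tool shift [-0.0002 -0.0338 -0.0642] yaw 0.0
slab-rel tcp from initial wheel_top: x 0.0259 y 0.0002 z -0.0341 Fx -1.65
```

View pics/side9z.png

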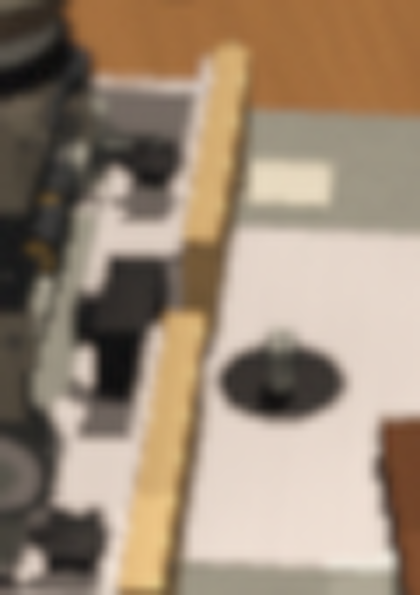

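View pics/top9z.png

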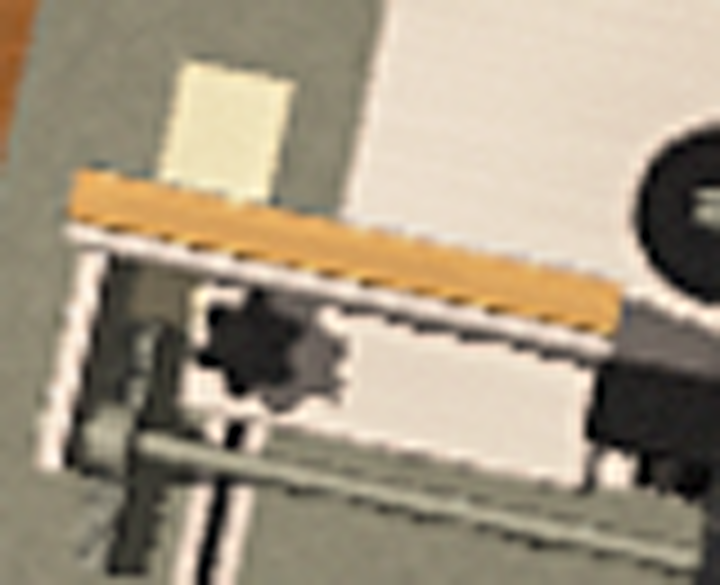

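View pics/top9.png

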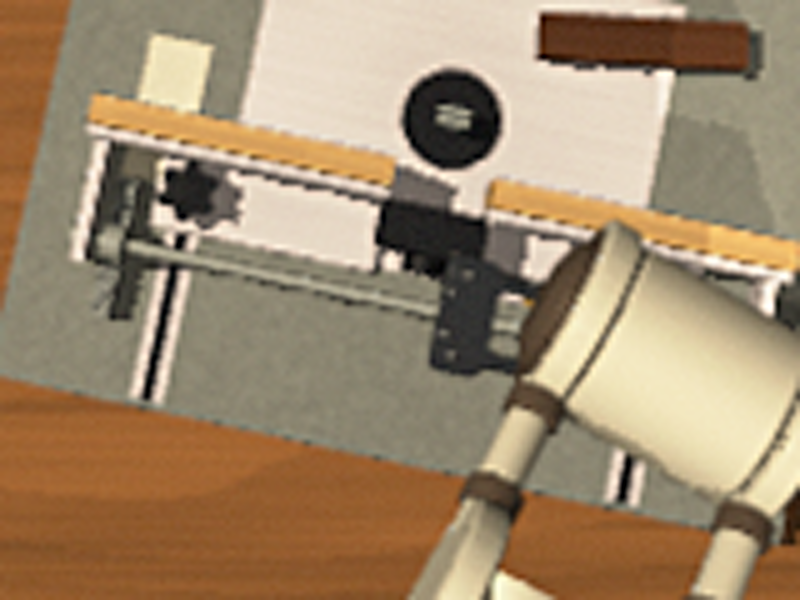

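View pics/side9.png

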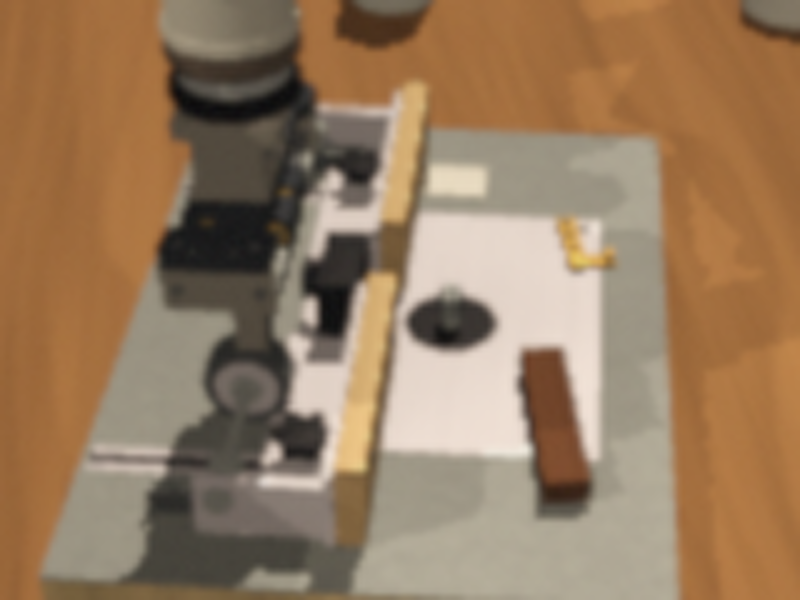

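```bash
cat > rect.py <<'E'
from fit import *
import cv2
p=np.load('p.npy');q=p[:3]
def rect(n,img,z,x0,x1,y0,y1,s=.00025,ys=.001):
    X,Y=np.meshgrid(np.arange(x0,x1,s),np.arange(y0,y1,ys))
    P=S(np.c_[X.ravel(),Y.ravel(),0*X.ravel()+z],q)
    u=proj(n,P,p[14:20] if n=='side' else p[8:14],p[7] if n=='side' else p[6]).astype('f4').reshape(X.shape+(2,))
    return cv2.remap(img.astype('f4'),u[...,0],u[...,1],cv2.INTER_CUBIC),X[0]
def profile(n,img,z,x0,x1,y0,y1):
    r,x=rect(n,img,z,x0,x1,y0,y1); return x,r.mean(0)
def edge(n,img,y0,y1,fx,w=.012):
    # front top edge: max gradient in saturation-like channel R-B
    x,m=profile(n,img,.061,fx-w,fx+w,y0,y1); d=m[:,0]-m[:,2]
    g=np.gradient(cv2.GaussianBlur(d[None].astype('f4'),(0,0),4)[0]); i=np.argmin(g)
    win=slice(max(i-16,0),i+17); gg=np.clip(-g[win],0,None); return (x[win]*gg).sum()/gg.sum()
E
python3 - <<'E'
from rect import *
from bench import eyes
print('fit',p[3],p[4:6])
for n in('top','side'):
    im=C[n]['image']
    x,m=profile(n,im,0,p[4]-.008,p[4]+.008,p[5]-.012,p[5]+.012); g=m.mean(1); 
    b=np.interp(x,[x[0],x[-1]],[g[:6].mean(),g[-6:].mean()])-g; b=np.clip(b-.1*b.max(),0,None); print(n,'line',(x*b).sum()/b.sum(), 'min at',x[g.argmin()])
    cur=eyes.capture(n)['image']; np.save(f'{n}9.npy',cur)
    for y0,y1 in((.04,.12),(.12,.2),(-.12,-.04),(-.2,-.12)):
        print(n,(y0,y1),'f0',round(edge(n,im,y0,y1,p[3]),4),'now',round(edge(n,cur,y0,y1,p[3]+.0212),4))
E
```

```text
fit -0.019962627416776423 [0.0041403  0.17551357]
top line 0.004128093999812205 min at 0.0041403010492327835
top (0.04, 0.12) f0 -0.0201 now 0.0016
top (0.12, 0.2) f0 -0.0197 now 0.002
top (-0.12, -0.04) f0 -0.0204 now 0.0014
top (-0.2, -0.12) f0 -0.0202 now 0.0016
side line 0.0031106981070228843 min at 0.0031403010492327826
side (0.04, 0.12) f0 -0.0185 now 0.0037
side (0.12, 0.2) f0 -0.0199 now 0.0017
side (-0.12, -0.04) f0 -0.019 now 0.0025
side (-0.2, -0.12) f0 -0.0191 now 0.0027
```

Run:
```python
from rect import *
def ed(n,im,z,xc,y0,y1,w=.01):
    x,m=profile(n,im,z,xc-w,xc+w,y0,y1);o=[]
    d=m[:,0]-m[:,2]
    g=np.abs(np.gradient(cv2.GaussianBlur(d[None].astype('f4'),(0,0),4)[0]));i=np.argmax(g);wn=slice(max(i-14,0),i+15);return round(1e3*(x[wn]*g[wn]).sum()/g[wn].sum(),2)
for n in('top','side'):
    im=C[n]['image']
    for y in(.2,.15,.1,0,-.1,-.2):
        print(n,y,'front',ed(n,im,0,.18,y-.03,y+.03),'rear',ed(n,im,0,-.18,y-.03,y+.03))
    r,x=rect(n,im,0,-.03,.08,.14,.215,.00025,.00025)
    cv2.imwrite(f'pics/rect_{n}.png',cv2.resize(np.clip(r,0,255).astype('u1')[:,:,::-1],None,fx=1.7,fy=1.7))
    print(n,'tape front',ed(n,im,0,.045,.168,.183,.015))
```

```text
top 0.2 front 181.07 rear -179.86
top 0.15 front 181.04 rear -180.13
top 0.1 front 180.97 rear -179.89
top 0 front 180.62 rear -180.31
top -0.1 front 180.51 rear -180.45
top -0.2 front 180.41 rear -180.71
top tape front 50.01
side 0.2 front 181.09 rear -181.75
side 0.15 front 180.39 rear -182.02
side 0.1 front 180.11 rear -181.78
side 0 front 179.95 rear -181.98
side -0.1 front 179.97 rear -182.29
side -0.2 front 179.73 rear -182.54
side tape front 49.77
```

View pics/rect_side.png

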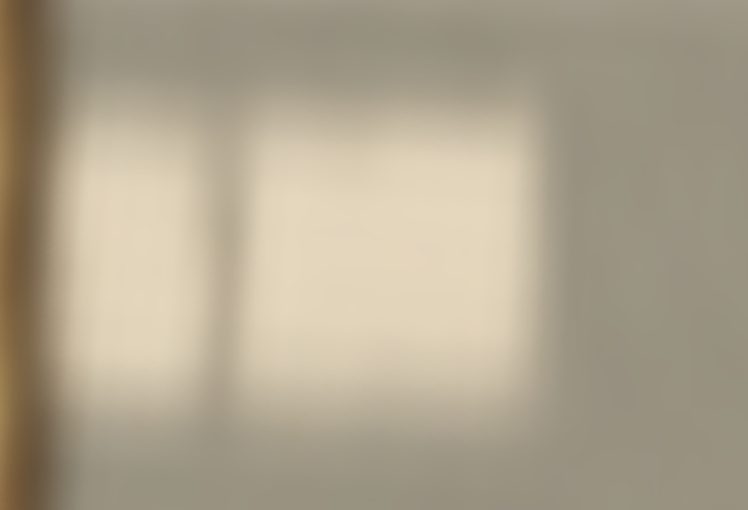

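View pics/rect_top.png

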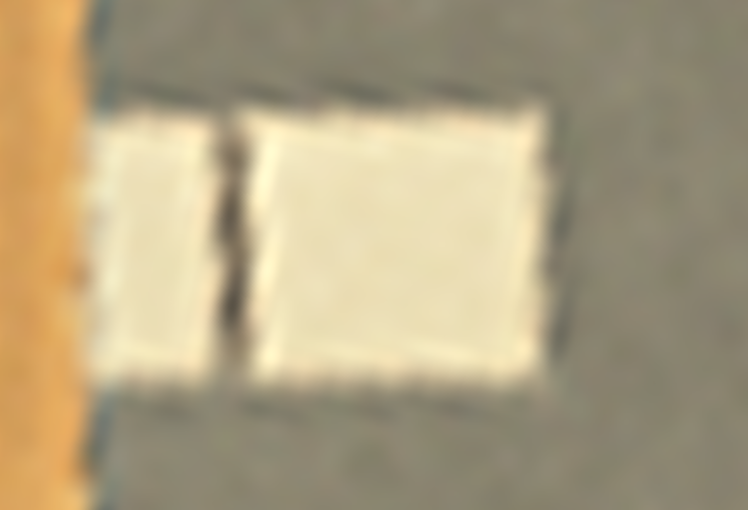

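Run:
```python
from rect import *
for n in C:
    T=C[n]['camera_from_world'];c=-T[:3,:3].T@T[:3,3]
    d=c[:2]-q[:2];cc,s=np.cos(q[2]),np.sin(q[2]);print(n,c,'slab',cc*d[0]+s*d[1],-s*d[0]+cc*d[1],c[2]-.025)
for n in('top','side'):
    cur=np.load(f'{n}9.npy')
    for k,im in(('0',C[n]['image']),('9',cur)):
        r,x=rect(n,im,0,-.04,.06,.14,.215,.00025,.00025)
        i=cv2.resize(np.clip(r,0,255).astype('u1')[:,:,::-1],None,fx=1.8,fy=1)
        for m in range(-40,60,10): 
            u=int((m+40)*4*1.8); cv2.line(i,(u,0),(u,8 if m else 20),(0,0,255),1)
        cv2.imwrite(f'pics/r{n}{k}.png',i)
    a=[cv2.imread(f'pics/r{n}{k}.png') for k in '09']; cv2.imwrite(f'pics/r{n}.png',np.vstack(a)[:600])
```

```text
side [ 0.46836179 -0.98748627  0.75642735] slab 0.09790382627411277 -0.9444527010586125 0.7314273483582256
top [0.52143605 0.01879272 1.22772855] slab -0.05339702639969614 0.051801450257076206 1.202728553698223
```

View pics/rside.png

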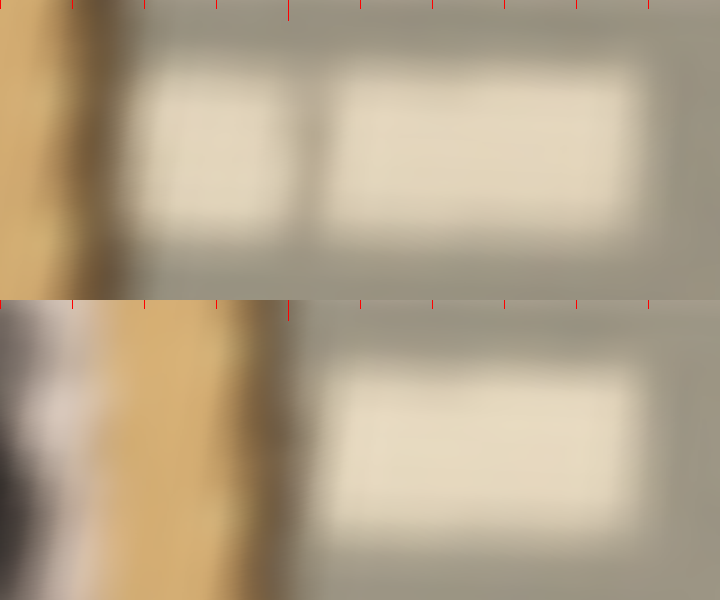

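View pics/rtop.png

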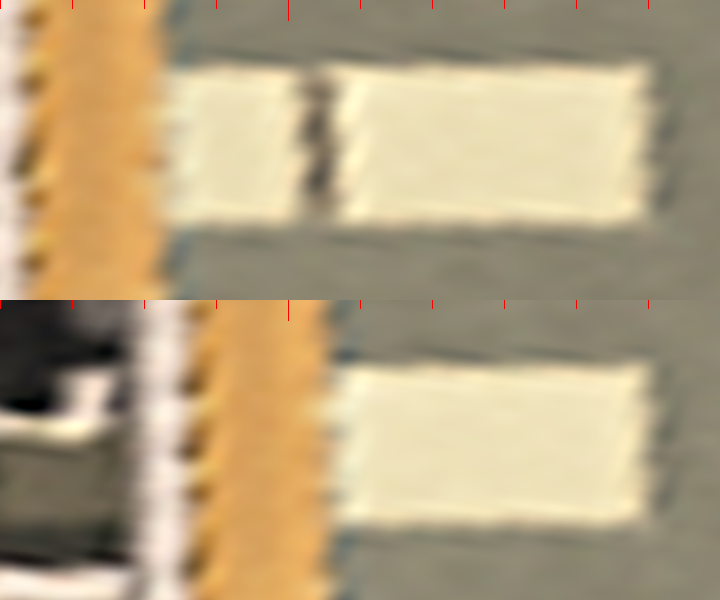

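```bash
cat > base.py <<'E'
from rect import *
def half(x,v,lo,hi):
    # step position: mid-level crossing between plateau at lo and hi
    a=np.interp(lo,x,v);b=np.interp(hi,x,v);h=(a+b)/2
    xs=np.linspace(lo,hi,800);vs=np.interp(xs,x,v)-h;i=np.where(np.diff(np.sign(vs)))[0];return xs[i]
def base(im,c):
  for y0,y1 in((.125,.15),(.2,.212),(.05,.12),(-.1,-.04)):
    x,m=profile('side',im,0,c-.02,c+.02,y0,y1); d=m[:,0]-m[:,2]
    mn=x[(x>c+.006)&(x<c+.015)]; 
    print((y0,y1),'RB',np.interp(np.arange(c-.010,c+.0101,.002),x,d).round(0))
    l=m.sum(1); print('      lum',np.interp(np.arange(c-.010,c+.0101,.002),x,l).round(0))
if __name__=='__main__':
    base(C['side']['image'],-.022); base(np.load('side9.npy'),-.0)
    for im in(C['side']['image'],np.load('side9.npy')):
        x,m=profile('side',im,0,-.008,.013,.166,.186);print('tape lum',list(zip((x[::4]*1e3).round(1),m.sum(1)[::4].round(0))))
    x,m=profile('top',C['top']['image'],0,-.008,.013,.166,.186);print('top tape lum',list(zip((x[::4]*1e3).round(1),m.sum(1)[::4].round(0))))
E
python3 base.py
```

```text
(0.125, 0.15) RB [82. 70. 56. 43. 37. 33. 29. 26. 25. 25. 25.]
      lum [405. 330. 272. 259. 300. 370. 431. 475. 491. 497. 498.]
(0.2, 0.212) RB [85. 74. 61. 50. 40. 35. 30. 27. 26. 26. 26.]
      lum [426. 354. 285. 258. 275. 329. 386. 429. 454. 459. 463.]
(0.05, 0.12) RB [59. 57. 53. 46. 38. 33. 29. 27. 27. 26. 27.]
      lum [259. 251. 255. 291. 366. 460. 545. 599. 621. 628. 629.]
(-0.1, -0.04) RB [84. 70. 55. 44. 37. 32. 29. 27. 27. 26. 27.]
      lum [401. 313. 261. 280. 370. 480. 570. 616. 630. 633. 632.]
(0.125, 0.15) RB [91. 83. 69. 53. 41. 33. 28. 26. 25. 25. 25.]
      lum [452. 394. 329. 295. 314. 373. 439. 485. 501. 507. 509.]
(0.2, 0.212) RB [92. 84. 70. 55. 41. 35. 31. 29. 28. 28. 28.]
      lum [468. 402. 331. 288. 290. 330. 389. 429. 460. 470. 475.]
(0.05, 0.12) RB [62. 59. 54. 46. 38. 32. 29. 27. 26. 26. 26.]
      lum [274. 266. 266. 305. 384. 484. 566. 616. 633. 639. 640.]
(-0.1, -0.04) RB [93. 83. 67. 49. 37. 32. 29. 27. 26. 26. 26.]
      lum [480. 400. 322. 309. 382. 496. 583. 629. 642. 646. 647.]
tape lum [(np.float64(-8.0), np.float32(628.0)), (np.float64(-7.
[... 1696 characters left out ...]
641.0)), (np.float64(-5.0), np.float32(646.0)), (np.float64(-4.0), np.float32(654.0)), (np.float64(-3.0), np.float32(662.0)), (np.float64(-2.0), np.float32(666.0)), (np.float64(-1.0), np.float32(662.0)), (np.float64(0.0), np.float32(639.0)), (np.float64(1.0), np.float32(580.0)), (np.float64(2.0), np.float32(481.0)), (np.float64(3.0), np.float32(376.0)), (np.float64(4.0), np.float32(314.0)), (np.float64(5.0), np.float32(336.0)), (np.float64(6.0), np.float32(435.0)), (np.float64(7.0), np.float32(558.0)), (np.float64(8.0), np.float32(651.0)), (np.float64(9.0), np.float32(687.0)), (np.float64(10.0), np.float32(682.0)), (np.float64(11.0), np.float32(665.0)), (np.float64(12.0), np.float32(653.0))]
```

```bash
python3 -m creep '[{"x":0,"y":0.001,"z":0,"yaw":0,"grip":0},{"x":0,"y":0.002,"z":0,"yaw":0,"grip":0},{"x":0,"y":0.003,"z":0,"yaw":0,"grip":0},{"x":0,"y":0.004,"z":0,"yaw":0,"grip":0},{"x":0,"y":0.005,"z":0,"yaw":0,"grip":0},{"x":0,"y":0.006,"z":0,"yaw":0,"grip":0},{"x":0,"y":0.007,"z":0,"yaw":0,"grip":0},{"x":0,"y":0.0073,"z":0,"yaw":0,"grip":0},{"x":0,"y":0.0073,"z":0,"yaw":0,"grip":0},{"x":0,"y":0.0073,"z":0,"yaw":0,"grip":0}]'; python3 rel.py
cat > now.py <<'E'
from rect import *
from bench import eyes
import sys
k=sys.argv[1]
for n in('top','side'):
    im=C[n]['image'];cur=eyes.capture(n)['image'];np.save(f'{n}{k}.npy',cur)
    a=[]
    for y0,y1 in((.04,.12),(.12,.2),(-.12,-.04)):
        a.append((edge(n,cur,y0,y1,.003)-edge(n,im,y0,y1,p[3]))*1e3)
    print(n,'disp',np.round(a,2))
    r=[rect(n,i,0,-.04,.06,.14,.215,.00025,.00025)[0] for i in(im,cur)]
    i=cv2.resize(np.clip(np.vstack(r),0,255).astype('u1')[:,:,::-1],None,fx=1.8,fy=1)
    for m in range(-40,60,10):
        u=int((m+40)*4*1.8); cv2.line(i,(u,0),(u,8 if m else 20),(0,0,255),1)
    cv2.imwrite(f'pics/r{n}{k}.png',i)
E
python3 now.py 10
```

```text
time: 21.15
tool_pos: [0.4725, -0.126, 0.0468]
orientation: [0.0, 0.775, 0.632, 0.0]
wrist_force: [-1.7, 1.1, 7.6]
finger_gap: 0.0004
t 21.15 tcp [ 0.4725 -0.126   0.0468] F [-1.73  1.06  7.56] gap 0.0004449114466827106
tool shift [-0.0001 -0.0408 -0.0642] yaw 0.0
slab-rel tcp from initial wheel_top: x 0.0329 y 0.0001 z -0.0342 Fx -1.91
top disp [23.88 23.91 24.22]
side disp [24.16 23.97 23.66]
```

View pics/rside10.png

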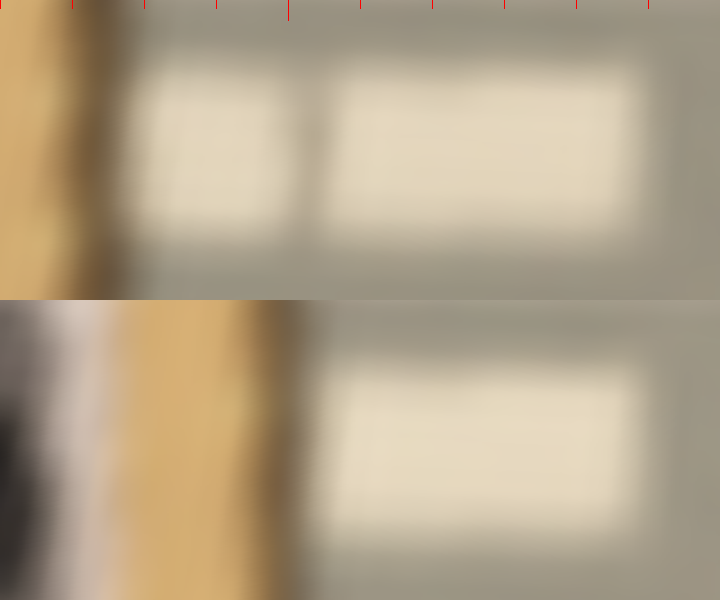

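```bash
cat > mfit.py <<'E'
from rect import *
from scipy.special import erf
import sys
ks=sys.argv[1:]
def run(n,y0,y1,verbose=1):
    ims=[C[n]['image']]+[np.load(f'{n}{k}.npy') for k in ks]
    disp=[0,21.75]+[24.0]*(len(ks)-1)
    D=[]
    for im,d in zip(ims,disp):
        x,m=profile(n,im,0,-.034 + d/1e3,.025,y0,y1); D.append((x*1e3,m.sum(1)))
    st=lambda x,c,s:.5*(1+erf((x-c)/(s*1.414)))
    def mod(p,x,b,g,fw):
        s,L,o,f,t,l=p
        v=o+(f-o)*st(x,b-fw,s)+(t-f)*st(x,b,s)
        e0=np.maximum(L-1.5,b);e1=L+1.5
        if e1>b: v=v+(l-t)*(st(x,e0,s)-st(x,e1,s))
        return v*g
    def res(z):
        return np.concatenate([mod(z[:6],x,z[7+2*i],z[8+2*i],z[6])-v for i,(x,v) in enumerate(D)])
    z0=[2,3.5,500,220,640,200,6]+sum([[-21+d,1.] for d in disp],[])
    z0=np.array(z0,float)
    lo=np.full(z0.size,-np.inf);hi=-lo;lo[8]=.999;hi[8]=1.001
    lo[5]=60;hi[5]=400
    o=least_squares(res,z0,bounds=(lo,hi)); z=o.x
    print(n,(y0,y1),'sig %.2f L %.2f line lum %.0f face %.0f w %.1f'%(z[0],z[1],z[5],z[3],z[6]),'bases',z[7::2].round(2),'gaps',(z[1]-z[7::2]).round(2),'rms',np.sqrt(np.mean(o.fun**2)).round(1))
for y in((.166,.186),(.168,.176),(.176,.184)): run('side',*y)
E
python3 mfit.py 9 10
```

```text
side (0.166, 0.186) sig 2.66 L 2.53 line lum 349 face 275 w 9.7 bases [-21.94   1.39   4.03] gaps [24.46  1.14 -1.5 ] rms 7.0
side (0.168, 0.176) sig 2.93 L 2.45 line lum 317 face 247 w 8.8 bases [-22.19   0.79   3.95] gaps [24.64  1.65 -1.5 ] rms 6.9
side (0.176, 0.184) sig 2.79 L 2.36 line lum 346 face 268 w 9.9 bases [-22.01   2.01   3.86] gaps [24.37  0.35 -1.5 ] rms 7.6
```

```bash
python3 -m creep '[{"x":0,"y":0.0005,"z":0,"yaw":0,"grip":0},{"x":0,"y":0.001,"z":0,"yaw":0,"grip":0},{"x":0,"y":0.0013,"z":0,"yaw":0,"grip":0},{"x":0,"y":0.0013,"z":0,"yaw":0,"grip":0},{"x":0,"y":0.0013,"z":-0.001,"yaw":0,"grip":0},{"x":0,"y":0.0013,"z":-0.003,"yaw":0,"grip":0},{"x":0,"y":0.0013,"z":-0.01,"yaw":0,"grip":0},{"x":0,"y":0.0013,"z":-0.03,"yaw":0,"grip":0},{"x":0,"y":0.0013,"z":-0.06,"yaw":0,"grip":0},{"x":0,"y":0.0013,"z":-0.09,"yaw":0,"grip":0}]'; python3 rel.py
python3 now.py 11; python3 mfit.py 9 11; python3 look.py 11
```

```text
time: 22.5
tool_pos: [0.4729, -0.1259, 0.1367]
orientation: [-0.0, 0.775, 0.632, -0.0]
wrist_force: [0.2, 0.0, -0.2]
finger_gap: 0.0004
t 22.5 tcp [ 0.4729 -0.1259  0.1367] F [ 0.24  0.04 -0.22] gap 0.0003973476845013537
tool shift [-0.0002 -0.0412  0.0257] yaw -0.0
slab-rel tcp from initial wheel_top: x 0.0332 y 0.0002 z 0.0557 Fx 0.22
top disp [24.25 24.25 24.41]
side disp [24.43 24.16 24.1 ]
side (0.166, 0.186) sig 2.66 L 2.52 line lum 349 face 276 w 9.6 bases [-21.94   1.33   4.02] gaps [24.46  1.18 -1.5 ] rms 7.1
side (0.168, 0.176) sig 2.68 L 2.57 line lum 329 face 271 w 9.5 bases [-21.93   1.04   4.07] gaps [24.51  1.53 -1.5 ] rms 7.2
side (0.176, 0.184) sig 2.83 L 2.34 line lum 358 face 261 w 9.5 bases [-22.12   1.94   3.84] gaps [24.46  0.4  -1.5 ] rms 7.6
```

View pics/side11.png

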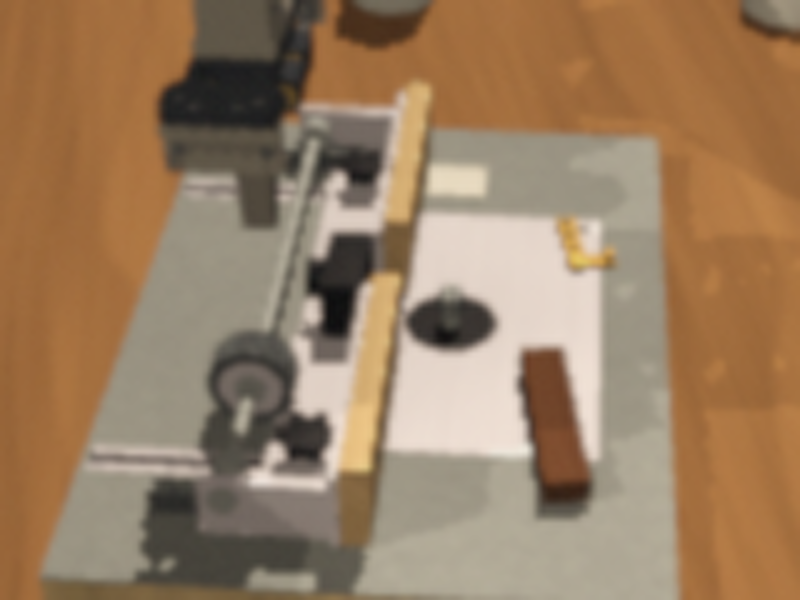

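View pics/top11.png

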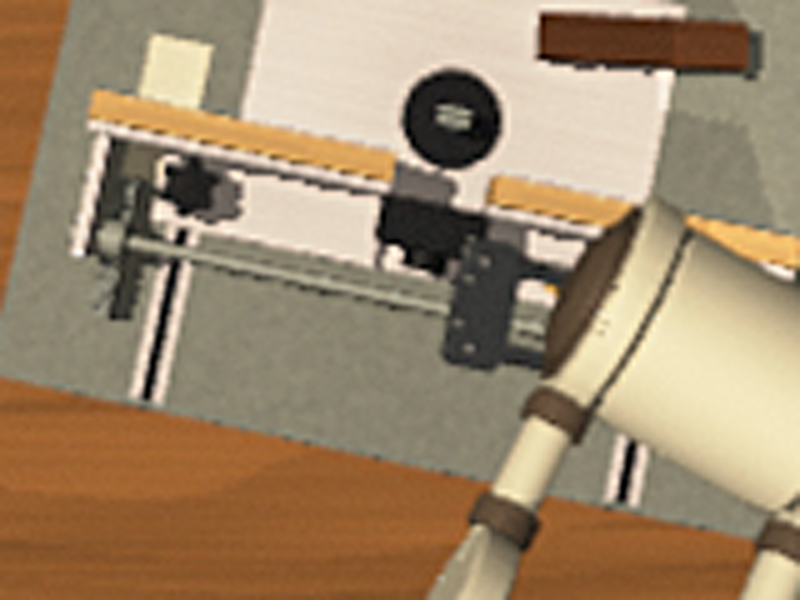

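View pics/rside11.png

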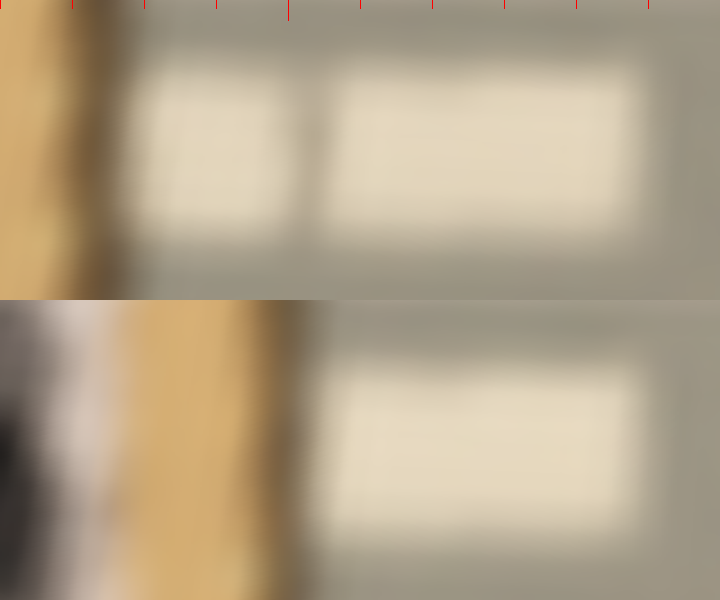

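```bash
python3 -c "
from bench import close_job
print(close_job())"
```

```text
the job is handed in; nothing more can be done
None
```

I rolled the fence forward about 24.3 mm by dragging a fingertip across the top of the wheel, then lifted clear and handed the job in at about 23 s. The readings I took, at the end of each move, never showed more than 15 N of press on the wheel, usually 8–10 N.

**Position against the line:** the last pictures show the front of the faces on the line to within about 0.5 mm. The gap estimates disagreed slightly:

| Check | Result |
|---|---|
| Starting gap, top camera | about 23.9 mm |
| Starting gap, both cameras together | 24.1 mm |
| Starting gap, side camera at the base of the face | about 24.5 mm (24.4–24.6) |
| Fence movement from the images | 24.1–24.4 mm |
| Fence movement from summing the finger strokes | about 23.5 mm |

I trusted the image figures for the movement. I couldn't see the line itself at the end. From above the fence top hides it, and in the side view the rear half should be under the face and the rest blends into its base.

**Robot height reading:** the finger met the wheel with the reported tip about 34 mm lower than expected. I went down by pictures and force instead, and never found the cause.

**Rest of the scene:** the offcut and hinge look unmoved in the last pictures. I did not check the mug and chisel again, but the arm never went down near either of them. The last force reading was near zero, with the finger well above the wheel.

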